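# Load a board test sled, wind it to its contact gap and check it with the gauge

### The arm

A 6-joint arm with a two-finger parallel gripper is mounted at the origin on the work surface. World frame = base frame: x ahead of the robot, y to its left, z up, the work surface at z = 0. Lengths are in mm, angles in rad, forces in N, time in s.
With the tool pointing down it reaches from about 325 to 850 mm from the base axis. Payload 15.5 kg.
Tool frame: the origin (TCP) lies midway between the tips of the shut fingers; the grasp point (between the pads) lies 19 mm behind it; z points along the fingers, y is the line along which they close (so a half turn about z gives the same grasp; the last joint's range is limited). The gripper opens to 91 mm and grips with 3 to 60 N. Pads are 32 mm wide; open, the fingers measure 118 mm over their backs; the gripper's body (76 mm by 178 mm) begins 60 mm behind the grasp point.
Start: joints at [1.149, 0.494, 1.345, -0, 1.302, -0.096], TCP at [200.037, 592.125, 213.915] pointing down, gripper open.
Joint ranges: [-2.91, 2.91], [-0.82, 2.16], [0.22, 2.67], [-1.22, 4.37], [0.12, 2.79], [-3.08, 3.08]. Speed limits (rad/s): [1.89, 1.89, 2.57, 3.01, 3.01, 3.01].

### API

Orientations are given as a unit quaternion [w, x, y, z].
In Python, from station import r gives the robot as it stands.
- The arm moves only by the shell command python3 -m pendant 'ROWS' [FORCE]. ROWS is JSON, a list of rows, each a list of 5 numbers: the closure, from -1 (fully open) to 1 (shut), then the shift along the tool's x, y, z in m, then the turn about the tool's z in degrees. A call has 1 to 12 rows; each row shifts and turns the commanded pose from where the row before left it, along the tool's axes as they then stand; what a row does not reach is not made up. A row lasts 1/8 s, in which the tool goes at most 62.5 mm and 10.7 degrees, less where a joint would pass 70% of its speed; a pose out of reach is approached as far as the arm can. A call with a gripper value outside its range is refused whole. The fingers move at their own pace and stop on an object; FORCE is the grip in N (left out, the last holds). Time passes only in rows, so rows that do not move let the fingers close. It gives the time, the measured TCP pose, the force, the opening and the grip force at its end, in the units of the state.
- r.state(): the state, without advancing time (a new reading comes with each control period).
- r.camera(name): name is "side" or "top"; returns (picture, depth): 480x640x3 uint8, blue, green, red; 480x640 float32, mm along the optical axis (not along the pixel's ray), 0 where there is no reading.
- r.camera_params(name): a dict with "fx", "fy", "cx", "cy" (pixels), "R" (3x3) and "t" (3): a world point X has camera coordinates R X + t. Camera axes: x right, y down, z forward; pixel columns grow to the right and rows downward; lengths in mm; the calibration is good to about 2 mm. A picture is of the moment at which its call begins. camera_params takes no time and is no camera call.
- r.close_job(): hands the job in; it is judged then, once.
Trained networks look in the newest picture that a camera, given by its name, has taken for a name from the list of things; names that differ only in an ending like _2 or _b are one class to them, and where a whole thing is asked for, a point or a joint stands for the part that bears it (a point fixed in the world has none). Each returns a list of dicts, best first, with "confidence" (0 to 1); they miss things now and then, are a little off and sometimes report something else, mostly with a low value. They report only what shows in the picture. A call takes as long as a camera call. They do not tell look-alikes from the thing itself.
- r.spot_in(query, camera): "extent" ([centre column, centre row, width, height] in pixels, round what is visible of it).
- r.cut_out(query, camera): "mask" (480x640 bool, what is visible of it) and "extent" ([centre column, centre row, width, height] in pixels, round what is visible of it).
- r.pinpoint(query, camera): "point" ([column, row] in pixels: a listed point, or the origin of a listed thing).
The state is a dict: "time_s": time; "joint_positions": joint angles; "joint_vel": joint speeds; "joint_torque": joint torques, N m; "ee_pos": TCP position; "tcp_rot": TCP orientation; "wrist_force": force on the tool from outside, world axes, zero at the start; "wrist_torque": the same for the moment, N m; "grip_width": opening from 0.0 (shut) to 1.0 (fully open); "gripper_force": force on a finger pad.
Only numpy, scipy, OpenCV 4.12 (cv2) and the standard library are available. Lean on these libraries where they do the work, as an engineer would, in place of code of your own. Each camera call takes 0.05 s, during which the arm holds its last target. There are 200 camera calls.

### The job

Lay every green driver board on the bench flat into its own nest on the test sled, then turn the red knob that rides on the sled to wind the sled towards the blue contact block until the gap between them is about 14 mm (the sled's end plate level with the green mark). Check the gap by slipping the orange-handled gauge blade straight down into it until its shoulder rests on top, then put the gauge back upright in the slot of its stand, and leave the boards seated, the gap as set and everything else on the bench undisturbed.

Things in the scene. Friction and masses are not known exactly. Their poses are not given: they have to be found in the camera images.
- rig: grey base plate of the test rig, fixed, 170 x 340 x 12 mm. Origin on the table, below the middle nest's centre when the sled is fully wound back; z up, rig y is the direction in which the sled travels towards the contact block, rig x points away from the robot (its yaw varies a little). All rig parts share these axes
- sled (a joint): travel of the aluminium sled along rig y in m: 0 fully wound back (as at the start), 0.0545 its end stop. The knob drives it: 12 mm for each radian; CLOCKWISE seen from above moves it towards the contact block (+y), anticlockwise back. It stays where it is left; pushing it straight takes about 18 N, so it should be wound
- feed_knob: red wing knob on a black hub, on an outrigger on the robot's side of the sled, 90 mm (rig -x) from the middle nest's centre; it travels with the sled as it turns. Origin on its vertical axis, on top of the outrigger, 35 mm above the table. Wing 56 mm long (own x), 14 mm thick (own y), from 12 to 42 mm above the origin. Takes about 0.22 N m; at 4.5 rad clockwise the end stop, where the gap is wrong
- knob_grip (a point): point on the knob's axis at the height to grip, 28 mm above the knob's origin
- nest1 (a point): centre of the floor of the first (rig -y end) nest on the sled; axes as rig. An open pocket 76 (rig x) by 52 mm (rig y) inside, walls 4 mm thick and 8 mm high, floor 35 mm above the table. Nests are 56 mm apart along rig y and ride with the sled. Any board may go in any nest, either way round
- nest2 (a point): centre of the floor of the middle nest on the sled; axes as rig. An open pocket 76 (rig x) by 52 mm (rig y) inside, walls 4 mm thick and 8 mm high, floor 35 mm above the table. Nests are 56 mm apart along rig y and ride with the sled. Any board may go in any nest, either way round
- nest3 (a point): centre of the floor of the third (nearest the contact block) nest on the sled; axes as rig. An open pocket 76 (rig x) by 52 mm (rig y) inside, walls 4 mm thick and 8 mm high, floor 35 mm above the table. Nests are 56 mm apart along rig y and ride with the sled. Any board may go in any nest, either way round
- sled_face (a point): middle of the top edge of the sled's steel end plate, on its face towards the contact block, 60 mm above the table. The plate is 84 mm wide (rig x), 10 mm thick; the face is 59 mm from the centre of nest3. Axes as rig; moves with the sled
- contact_block: fixed blue contact block, 90 x 35 mm, 60 mm high, brass pins in its top; origin on the table below the middle of its contact face, which looks to rig -y at the sled's end plate; body at +y of it. Axes as rig. On its robot side a painted tongue at the height of its top reaches over the gap: red to 11.8 mm from the face, green to 16.3 mm, then white
- block_face (a point): middle of the top edge of the contact face, 60 mm above the table; axes as rig. Gap = rig y distance from sled_face to block_face: 55 to 65 mm at the start, 14 mm wanted. The gap is open downwards to the base plate, 48 mm below the top edges
- board1: green driver board, 70 (own x) x 46 (own y) x 5 mm, lying flat, with a square finned aluminium heat sink 26 x 26 mm in its middle rising to 40 mm above its underside, the part to grip (fingertips stay above the board's top at 5 mm). Origin at the centre of its underside, z up. 85 to 170 g. One of up to three; may be absent
- board2: same as board1; may be absent
- board3: same as board1; may be absent
- gauge: gap gauge, upright: orange handle 40 (own x) x 30 (own y) x 45 mm high, under it a steel blade 34 (own x) x 10 mm thick (own y) reaching 26 mm below the handle, then a thinner tip 24 x 5 mm for 10 mm more. Origin at the centre of the handle's underside (the shoulder), z up. It starts in its stand. About 0.15 kg
- gauge_stand: fixed black block 70 x 60 x 45 mm high with a through slot 38 (own x) x 14 mm (own y) in the middle of its top, in which the gauge stands with its shoulder on the top, 45 mm above the table. Origin under its centre
- breadboard: bystander: white plastic breadboard, 82 x 54 x 9 mm
- flux_jar: bystander: amber jar, 52 mm across, 65 mm high
- multimeter: bystander: yellow multimeter, 140 x 75 x 34 mm, beyond the rig
- pliers: bystander: black-handled pliers, 165 mm long, flat on the table
- screwdriver: bystander: screwdriver, 170 mm long, flat on the table
- solder_reel: bystander: reel of solder with blue flanges, 64 mm across, 48 mm high
- printed_finger: bystander: white printed robot finger, 125 mm long, lying down
Mind the look-alikes: they are no part of the job. Leave any purple look-alike of the board1 alone. Several things have the shape of the gauge; the one meant has the colours described above.

How it is judged (in metres and radians):
On the way, in this order (a step that is already met when the one before it is completed fails the run):
1. every board present lies flat in a nest of the sled (((horizontal distance between board1 and nest1 below 0.009 m and z of board1 in the frame of nest1 between -0.004 and 0.004 m and angle between the x axis of board1 and the x axis of nest1, either way round below 0.2 rad and angle between board1's own z axis and vertical below 0.08 rad) or (horizontal distance between board1 and nest2 below 0.009 m and z of board1 in the frame of nest2 between -0.004 and 0.004 m and angle between the x axis of board1 and the x axis of nest2, either way round below 0.2 rad and angle between board1's own z axis and vertical below 0.08 rad) or (horizontal distance between board1 and nest3 below 0.009 m and z of board1 in the frame of nest3 between -0.004 and 0.004 m and angle between the x axis of board1 and the x axis of nest3, either way round below 0.2 rad and angle between board1's own z axis and vertical below 0.08 rad)) and ((horizontal distance between board2 and nest1 below 0.009 m and z of board2 in the frame of nest1 between -0.004 and 0.004 m and angle between the x axis of board2 and the x axis of nest1, either way round below 0.2 rad and angle between board2's own z axis and vertical below 0.08 rad) or (horizontal distance between board2 and nest2 below 0.009 m and z of board2 in the frame of nest2 between -0.004 and 0.004 m and angle between the x axis of board2 and the x axis of nest2, either way round below 0.2 rad and angle between board2's own z axis and vertical below 0.08 rad) or (horizontal distance between board2 and nest3 below 0.009 m and z of board2 in the frame of nest3 between -0.004 and 0.004 m and angle between the x axis of board2 and the x axis of nest3, either way round below 0.2 rad and angle between board2's own z axis and vertical below 0.08 rad)) and ((horizontal distance between board3 and nest1 below 0.009 m and z of board3 in the frame of nest1 between -0.004 and 0.004 m and angle between the x axis of board3 and the x axis of nest1, either way round below 0.2 rad and angle between board3's own z axis and vertical below 0.08 rad) or (horizontal distance between board3 and nest2 below 0.009 m and z of board3 in the frame of nest2 between -0.004 and 0.004 m and angle between the x axis of board3 and the x axis of nest2, either way round below 0.2 rad and angle between board3's own z axis and vertical below 0.08 rad) or (horizontal distance between board3 and nest3 below 0.009 m and z of board3 in the frame of nest3 between -0.004 and 0.004 m and angle between the x axis of board3 and the x axis of nest3, either way round below 0.2 rad and angle between board3's own z axis and vertical below 0.08 rad))), for 0.2 s.
2. the sled is wound by its knob (fingers on the knob) to a gap of 11 to 17.5 mm (y of block_face in the frame of sled_face between 0.011 and 0.0175 m and contact force between the fingers and feed_knob above 0.5 N), for 0.2 s.
3. the gauge blade is down in the gap, its shoulder within 4 mm of the top edges (y of block_face in the frame of sled_face between 0.011 and 0.0175 m and z of gauge in the frame of block_face between -0.004 and 0.004 m and x of gauge in the frame of block_face between -0.02 and 0.02 m and y of gauge in the frame of block_face between -0.014 and -0.002 m and angle between the x axis of gauge and the x axis of block_face, either way round below 0.2 rad and angle between gauge's own z axis and vertical below 0.08 rad), for 0.3 s.
At the end, for the whole second after the job is handed in: Every board present lies flat in a nest (centre within 9 mm of the nest's, underside within 4 mm of its floor, square to it within 0.2 rad), the gap is 11 to 17.5 mm, and the gauge stands upright in its stand's slot with the shoulder within 4 mm of the stand's top; all at rest (all of step 1 and y of block_face in the frame of sled_face between 0.011 and 0.0175 m and horizontal distance between gauge and gauge_stand below 0.008 m and z of gauge in the frame of gauge_stand between 0.041 and 0.049 m and angle between gauge's own z axis and vertical below 0.08 rad and linear speed of each of gauge, board1, board2, board3 below 0.02 m/s); the robot touches nothing.
It fails at once if a bystander (breadboard, jar, multimeter, pliers, screwdriver, reel or printed finger) is moved more than 50 mm (distance of any of breadboard, flux_jar, multimeter, pliers, screwdriver, solder_reel, printed_finger from where it was at the start of the episode above 0.05 m).
Of board1, board2, board3 only 2 to 3 are there at a start; the rules pass over those that are not, and their reading is None.
At some moment in a run one of board1, board2, board3 may be knocked a few centimetres aside while the robot is not near it.
It also fails if it takes over 210 s, if anything falls off the work surface, if the arm or the gripper's body presses on something with over 40 N, if the wrist force passes 120 N, or if a joint passes its speed limit or range.

## Working session

There is one attempt and no reset: what is moved stays moved. The work goes in short steps, Python scripts to look and compute and a shell command to move; the robot and the scene stay as the last step left them, time stands still between calls to the robot, and variables do not carry over. Pictures are saved under pics/ and viewed, at most 16 in all, crops included, and the job is handed in when it is done.

```bash
ls; mkdir -p pics; python3 - <<'E'
from station import r
import cv2,numpy as np
for c in("top","side"):
    p,d=r.camera(c); cv2.imwrite(f"pics/{c}0.png",p); np.save(f"{c}_d.npy",d); k=r.camera_params(c)
    print(c,k)
print(r.state())
E
```

```text
pics
top {'fx': 437.2730946787127, 'fy': 437.2730946787127, 'cx': 312.1175753099795, 'cy': 237.89939728932882, 'R': array([[ 0.01614143, -0.99982071, -0.00989989],
       [-0.99570373, -0.01517049, -0.09134514],
       [ 0.09117858,  0.0113318 , -0.99577008]]), 't': array([  -7.24074641,  542.67302589, 1067.60327459])}
side {'fx': 453.6640621200592, 'fy': 453.6640621200592, 'cx': 321.00022078206547, 'cy': 239.6947426724935, 'R': array([[ 0.69448172, -0.71945286, -0.00909523],
       [-0.38024813, -0.35626023, -0.85351626],
       [ 0.61082445,  0.59620989, -0.52098682]]), 't': array([-360.5292625 ,  241.7065294 ,  886.39383278])}
{'time_s': 0.1, 'joint_positions': array([ 1.14950006e+00,  4.94139636e-01,  1.34605617e+00,  8.85523109e-06,
        1.30253116e+00, -9.54770082e-02]), 'joint_vel': array([-1.82110823e-03,  5.70751291e-04, -3.48496273e-03, -1.85335891e-04,
        5.59009372e-05,  4.52456049e-04]), 'joint_torque': array([ 1.30626198e-03, -8.80241275e+01, -3.82545054e+01,  7.08512077e-02,
        4.84228483e-02,  1.96745054e-05]), 'ee_pos': array([199.89095252, 591.80618322, 213.39074897]), 'tcp_rot': array([-1.49047044e-04,  1.62191128e-01,  9.86759199e-01, -5.47237111e-04]), 'wrist_force': array([-0.14161882, -0.58548273, -0.08645186]), 'wrist_torque': array([ 0.00948084, -0.04629705,  0.03481896]), 'gripper_force': 0.0, 'grip_width': 1.000482764879416}
```

View pics/top0.png

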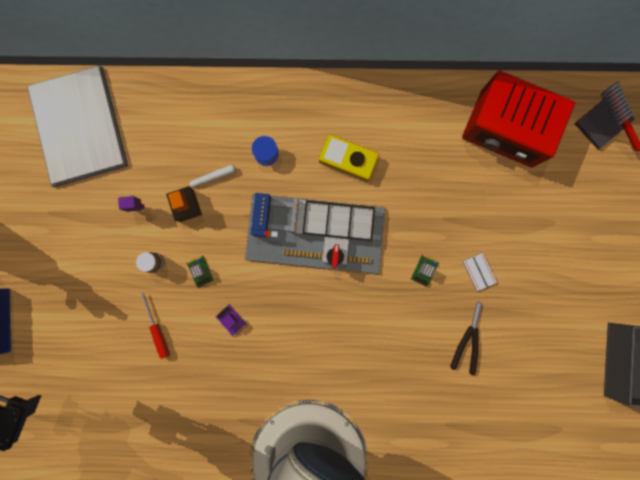

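View pics/side0.png

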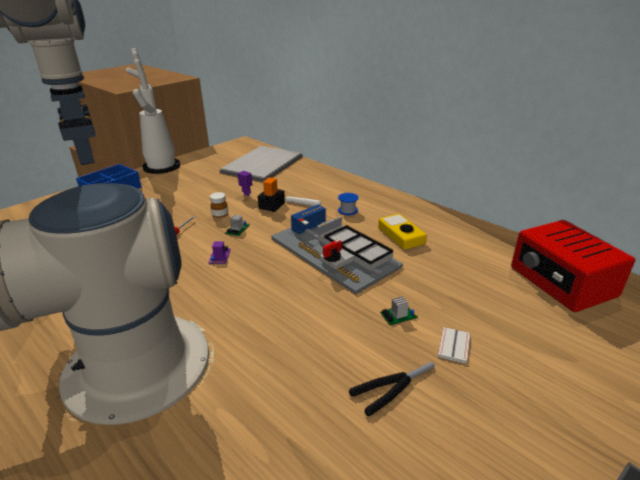

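Top view: green boards at about (199,271) and (426,270), a purple look-alike board at (231,319), the gauge in its stand at (182,203), a purple look-alike gauge at (129,203), and the knob at (336,256). I'll measure these next.

```bash
cat >h.py <<'E'
from station import r
import cv2,numpy as np
from scipy.optimize import least_squares
P={c:r.camera_params(c) for c in("top","side")}
def w(px,z,c):
    k=P[c];d=k["R"].T@[(px[0]-k["cx"])/k["fx"],(px[1]-k["cy"])/k["fy"],1.]
    o=-k["R"].T@k["t"];return (o+d*(z-o[2])/d[2])
def proj(X,c):
    k=P[c];X=np.atleast_2d(X)@k["R"].T+k["t"];return X[:,:2]/X[:,2:]*k["fx"]+[k["cx"],k["cy"]]
def cloud(m,d,c):
    k=P[c];v,u=np.nonzero(m&(d>0));z=d[v,u]
    return (np.c_[(u-k["cx"])/k["fx"]*z,(v-k["cy"])/k["fy"]*z,z]-k["t"])@k["R"]
E
python3 - <<'E'
from h import *
np.set_printoptions(precision=1,suppress=True)
Z=dict(nest1=35,nest2=35,nest3=35,sled_face=60,block_face=60,knob_grip=63,feed_knob=35,board1=0,gauge=45,gauge_stand=0,rig=0)
for c in P:
    p,d=r.camera(c); np.save(c+"_d.npy",d)
    for q,z in Z.items():
        for o in r.pinpoint(q,c)[:5]:
            if o["confidence"]>.3: print(c,q,"%.2f"%o["confidence"],np.array(o["point"]),w(o["point"],z,c)[:2])
    for q in("board1","gauge","feed_knob","rig"):
        for i,o in enumerate(r.cut_out(q,c)[:4]):
            if o["confidence"]<.3: continue
            m=np.array(o["mask"]);X=cloud(m,d,c);np.save(f"{c}_{q}_{i}.npy",m)
            hi=X[X[:,2]>X[:,2].max()-12]
            R=cv2.minAreaRect(X[:,:2].astype(np.float32))
            print(c,q,i,"%.2f"%o["confidence"],o["extent"],m.sum(),p[m].mean(0),"zmax %.0f"%X[:,2].max(),"hi",hi.mean(0),"rect",np.array([*R[0],*R[1],R[2]]))
E
```

```text
top nest1 0.69 [315.7 219.4] [588.1  -7. ]
top nest1 0.65 [362.7 223.5] [ 579.5 -123.7]
top nest2 0.69 [315.7 219.4] [588.1  -7. ]
top nest2 0.65 [362.7 223.5] [ 579.5 -123.7]
top nest3 0.69 [315.7 219.4] [588.1  -7. ]
top nest3 0.65 [362.7 223.5] [ 579.5 -123.7]
top sled_face 0.90 [291.1 214.6] [595.6  52.9]
top sled_face 0.35 [264.  213.6] [597.1 118.9]
top block_face 0.90 [265.7 212.1] [600.8 114.8]
top knob_grip 0.63 [179.6 200.9] [624.8 325.2]
top knob_grip 0.60 [155.  323.9] [328.4 370.8]
top knob_grip 0.54 [337. 252.] [506.1 -59.5]
top feed_knob 0.66 [335.1 259.9] [488.3 -56.3]
top board1 0.83 [427.1 270.9] [ 465.6 -290.8]
top board1 0.81 [231.4 316.7] [342.7 201.6]
top board1 0.75 [197.2 271.3] [455.2 292.5]
top gauge 0.89 [134.6 204. ] [618.6 442.5]
top gauge 0.76 [181.7 203.6] [621.3 325.4]
top gauge_stand 0.93 [184.9 206.6] [621.1 331. ]
top rig 0.73 [335.8 218.7] [595.3 -58.4]
top board1 0 0.93 [427.2, 271.4, 21.6, 30.0] 496 [58.6 82.6 74.5] zmax 45 hi [ 468.2 -283.3   40.1] rect [ 467.6 -284.3   47.8   68.7   64.8]
top board1 1 0.86 [199.7, 271.9, 26.6, 28.9] 540 [52.6 7
[... 2446 characters left out ...]
.7  47.8  27.1]
side gauge 0 0.77 [268.9, 185.9, 14.9, 23.0] 212 [  3.5  63.8 136.9] zmax 92 hi [620.5 316.8  87.6] rect [622.4 318.8  45.9  33.   16.6]
side gauge 1 0.41 [349.8, 203.1, 19.2, 19.6] 372 [110.2  71.6  53.1] zmax 51 hi [762.6 116.8  47.6] rect [765.5 118.6  67.7  59.7  42.1]
side feed_knob 0 0.77 [331.7, 248.7, 18.6, 24.6] 334 [19.2 21.6 82.3] zmax 80 hi [495.4 -63.4  74.7] rect [500.3 -67.   31.5  63.   84.3]
side feed_knob 1 0.39 [355.9, 245.0, 74.0, 55.6] 2532 [80.4 86.2 99.5] zmax 80 hi [495.  -62.8  74.8] rect [632.5 -19.8 314.4 201.9  43. ]
side rig 0 0.88 [336.3, 255.8, 136.0, 79.5] 4983 [81.9 86.3 92.9] zmax 80 hi [495.  -62.8  74.8] rect [581.1 -13.9 339.8 222.4  84.7]
```

```bash
python3 - <<'E'
from h import *
np.set_printoptions(precision=1,suppress=True)
p=cv2.imread("pics/top0.png")
g=p.min(2)
for i in range(185,262,12)[:0]:pass
sub=np.zeros_like(g);sub[198:242,300:380]=g[198:242,300:380]
m=(sub>150).astype(np.uint8)
n,l,s,c=cv2.connectedComponentsWithStats(m)
for i in range(1,n):
    if s[i,4]>150:
        X=np.array([w(q,35,"top")[:2] for q in np.argwhere(l==i)[:,::-1]]);R=cv2.minAreaRect(X.astype(np.float32))
        print(s[i],c[i],X.mean(0),np.array([*R[0],*R[1],R[2]]))
a=cv2.resize(p[180:285,235:395],None,fx=5,fy=5,interpolation=cv2.INTER_CUBIC)
s=cv2.imread("pics/side0.png");b=cv2.resize(s[195:295,265:405],None,fx=5,fy=5,interpolation=cv2.INTER_CUBIC)
cv2.imwrite("pics/rigtop.png",a)
def crop(q,x,y,n,f):return cv2.resize(q[y:y+n,x:x+n],(260,260),interpolation=cv2.INTER_CUBIC)
cv2.imwrite("pics/parts.png",np.vstack([np.hstack([crop(p,175,247,50,4),crop(p,402,247,50,4),crop(p,157,178,50,4)]),np.hstack([crop(s,212,200,50,4),crop(s,376,287,50,4),crop(s,245,165,50,4)])]))
E
```

```text
[308 206  18  27 414] [316.8 219. ] [589.1  -9.8] [589.9  -9.4  40.5  65.3  86.2]
[331 208  18  27 405] [339.1 220.8] [585.4 -65.2] [585.4 -65.6  40.3  64.2  85.1]
[354 211  17  26 354] [361.4 223.6] [ 579.2 -120.4] [ 580.  -120.4   39.7   61.6   84.5]
```

View pics/rigtop.png

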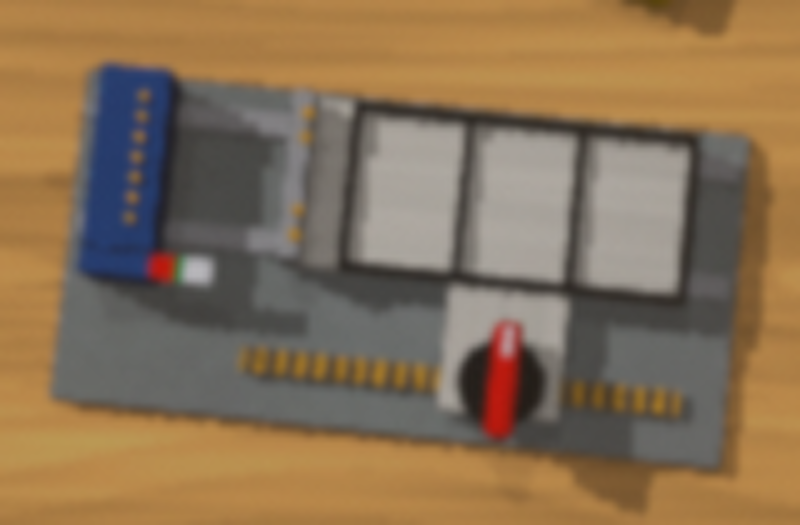

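View pics/parts.png

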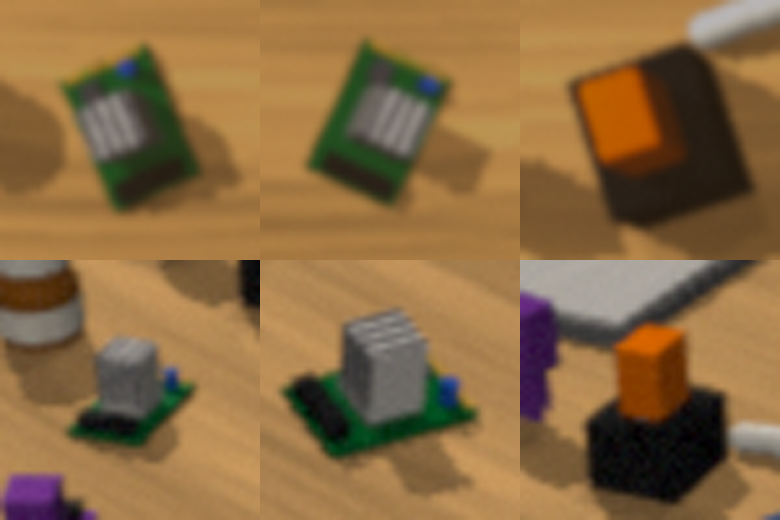

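The top crop shows three white nests with black walls, outer corners at crop (357,103), (695,138), (683,298) and (343,268). The wing points along rig x with its white pointer outward, and the parts crop shows two green boards plus the orange gauge in its black stand. I'll fit silhouettes in both cameras.

```bash
cat >fit.py <<'E'
from h import *
from scipy.optimize import minimize
def box(x,y,z0,z1):return np.array([[a*x/2,b*y/2,z] for a in(-1,1) for b in(-1,1) for z in(z0,z1)])
MOD=dict(board=[box(70,46,0,5),box(26,26,5,40)],handle=[box(40,30,45,90)],stand=[box(70,60,0,45)])
S=8
def cov(p,mod,c,shape):
    im=np.zeros((480,640),np.uint8);x0,y0,x1,y1=shape;im=np.zeros(((y1-y0)*S,(x1-x0)*S),np.uint8)
    C,s=np.cos(p[2]),np.sin(p[2])
    for b in mod:
        X=b@np.array([[C,s,0],[-s,C,0],[0,0,1]])+[p[0],p[1],0]
        q=((proj(X,c)-[x0-.5,y0-.5])*S*16).astype(np.int32)
        cv2.fillConvexPoly(im,cv2.convexHull(q),255,shift=4)
    return cv2.resize(im,None,fx=1/S,fy=1/S,interpolation=cv2.INTER_AREA)/255.
def fit(mod,masks,p0):
    def f(p):
        e=0
        for c,m in masks.items():
            v,u=np.nonzero(m);sh=(u.min()-8,v.min()-8,u.max()+9,v.max()+9)
            e+=((cov(p,mod,c,sh)-m[sh[1]:sh[3],sh[0]:sh[2]])**2).sum()
        return e
    r_=minimize(f,p0,method="Nelder-Mead",options=dict(initial_simplex=np.array(p0)+[[0,0,0],[8,0,0],[0,8,0],[0,0,.15]],xatol=.02,fatol=.02))
    return r_.x,r_.fun
E
python3 - <<'E'
from fit import *
np.set_printoptions(precision=2,suppress=True)
L=lambda s:np.load(s+".npy")
st={c:np.array(r.cut_out("gauge_stand",c)[0]["mask"]) for c in P}
for n,mod,t,s,p0 in(("B_left","board","top_board1_1","side_board1_3",(457,286,.43+np.pi/1)),("B_right","board","top_board1_0","side_board1_1",(467,-285,-.43)),("gauge","handle","top_gauge_0","side_gauge_0",(623,325,.3)),("stand","stand",0,0,(622,325,.3))):
    M=st if t==0 else dict(top=L(t),side=L(s))
    for ms in(M,dict(top=M["top"]),dict(side=M["side"])):
        print(n,list(ms),*fit(MOD[mod],ms,p0))
for q in((357,103),(695,138),(683,298),(343,268),(519.5,201.8)): print(w(np.array(q)/5+[234.6,179.6],43,"top")[:2])
p=cv2.imread("pics/side0.png");cv2.imwrite("pics/rigside.png",cv2.resize(p[195:295,265:405],None,fx=5.7,fy=5.7,interpolation=cv2.INTER_CUBIC))
E
```

```text
B_left ['top', 'side'] [457.39 284.52   3.59] 52.34069973087274
B_left ['top'] [456.63 284.94   3.58] 15.994694348327567
B_left ['side'] [458.37 282.02   3.59] 14.082214532871973
B_right ['top', 'side'] [ 469.14 -284.55   -0.42] 80.23535563244906
B_right ['top'] [ 468.13 -283.83   -0.44] 25.534071510957325
B_right ['side'] [ 469.76 -285.52   -0.4 ] 42.00567474048443
gauge ['top', 'side'] [624.66 326.06   0.41] 58.701791618608226
gauge ['top'] [624.56 326.51   0.34] 26.546528258362166
gauge ['side'] [624.29 323.19   0.57] 15.00152249134948
stand ['top', 'side'] [624.7  324.96   0.37] 461.2883660130719
stand ['top'] [624.37 326.44   0.39] 343.51394079200304
stand ['side'] [623.08 320.3    0.35] 83.71747789311803
[634.56  17.73]
[ 619.47 -149.49]
[ 540.06 -143.87]
[552.32  23.18]
[586.43 -63.22]
```

View pics/rigside.png

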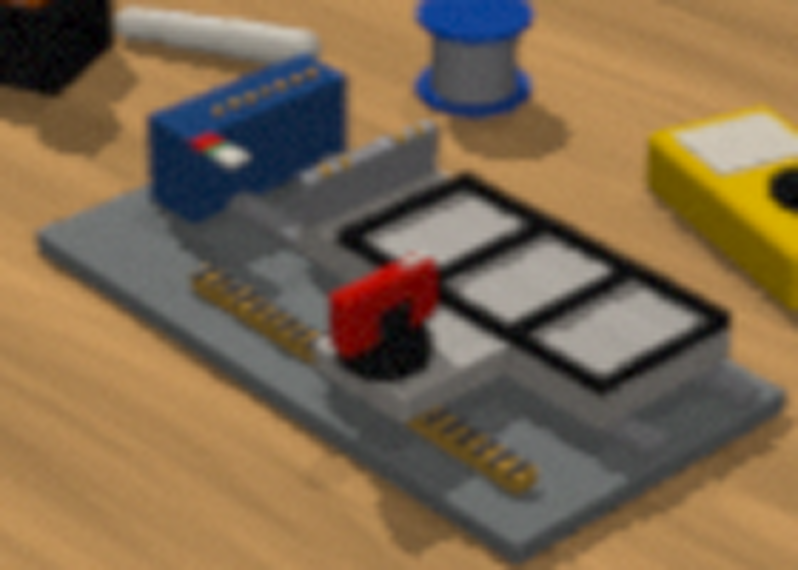

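```bash
python3 - <<'E'
from h import *
np.set_printoptions(precision=2,suppress=True)
f=lambda q:np.array(q)/5.7+[264.6,194.6]
C=[(465,172),(728,320),(605,395),(345,238)]
for q in C+[np.mean(C,0)]: print(w(f(q),43,"side")[:2])
print("endplate",w(f((437,125)),60,"side"),w(f((300,182)),60,"side"),"block",w(f((346,75)),60,"side"),w(f((190,132)),60,"side"))
t=lambda q:np.array(q)/5+[234.6,179.6]
print("top plate",w(t((309,95)),60,"top"),w(t((300,268)),60,"top"),"block",w(t((173,72)),60,"top"),w(t((150,280)),60,"top"),"knob wing",w(t((508,325)),77,"top"),w(t((497,435)),77,"top"))
print("knob side",w(f((333,300)),77,"side"),w(f((435,262)),77,"side"))
E
```

```text
[634.96  14.05]
[ 614.48 -158.65]
[ 531.33 -155.75]
[549.7   13.69]
[581.24 -75.79]
endplate [637.9   35.29  60.  ] [551.9   44.95  60.  ] block [646.03 104.44  60.  ] [550.36 118.58  60.  ]
top plate [635.13  40.75  60.  ] [550.27  43.46  60.  ] block [645.55 107.42  60.  ] [543.33 116.    60.  ] knob wing [522.84 -56.74  77.  ] [470.63 -52.12  77.  ]
knob side [468.19 -56.95  77.  ] [520.8  -67.94  77.  ]
```

```bash
cat >g.py <<'E'
import sys,numpy as np
from station import r
# usage: g.py x y z phi : shift in tool axes (m) from the present pose, then turn (deg)
s=r.state();q=s["tcp_rot"];w_,x,y,z=q
tx=np.array([1-2*(y*y+z*z),2*(x*y+w_*z)]);ty=np.array([2*(x*y-w_*z),1-2*(x*x+z*z)])
phi=np.degrees(np.arctan2(ty[1],ty[0]));p=s["ee_pos"]
print("t %.1f"%s["time_s"],"p",p.round(1),"phi %.1f"%phi,"j1,j6",np.degrees(s["joint_positions"][[0,5]]).round(0),"F",s["wrist_force"].round(1),"w %.1f"%(91*s["grip_width"]),"g %.1f"%s["gripper_force"])
if len(sys.argv)>4:
    t=np.array(sys.argv[1:5],float);d=t[:3]-p
    dphi=(phi-t[3]+180)%360-180
    a=np.radians(t[3]);n=np.array([np.sin(a),-np.cos(a)]) ; m=np.array([np.cos(a),np.sin(a)])
    print("shift now: %.4f %.4f %.4f  turn %.1f | shift after turn: %.4f %.4f"%(d[:2]@tx/1e3,d[:2]@ty/1e3,-d[2]/1e3,dphi,-d[:2]@n/1e3*-1,d[:2]@m/1e3), "tx",tx.round(2))
E
python3 g.py 457.5 283.6 130 115.5
```

```text
t 1.8 p [200.  592.1 213.9] phi 71.3 j1,j6 [66. -5.] F [-0.7 -0.7  1.1] w 91.0 g 0.0
shift now: -0.3427 -0.2099 0.0839  turn -44.2 | shift after turn: 0.0996 -0.3893 tx [-0.95  0.32]
```

```bash
sed -i 's#-d\[:2\]@n/1e3\*-1#-d[:2]@n/1e3#' g.py
python3 -m pendant '[[0,-0.0343,-0.021,0.0084,0],[0,-0.0343,-0.021,0.0084,0],[0,-0.0343,-0.021,0.0084,0],[0,-0.0343,-0.021,0.0084,0],[0,-0.0343,-0.021,0.0084,0],[0,-0.0343,-0.021,0.0084,0],[0,-0.0343,-0.021,0.0084,0],[0,-0.0343,-0.021,0.0084,0],[0,-0.0343,-0.021,0.0084,0],[0,-0.0343,-0.021,0.0084,0]]' 20
python3 -m pendant '[[-0.2,0,0,0,-8.8],[-0.2,0,0,0,-8.8],[-0.2,0,0,0,-8.8],[-0.2,0,0,0,-8.8],[-0.2,0,0,0,-9],[-0.2,0,0,0,0],[-0.2,0,0,0,0]]'
python3 g.py 457.5 283.6 60 115.5
```

```text
time_s: 3.05
ee_pos: [458.7, 282.4, 129.8]
tcp_rot: [0.0, 0.162, 0.987, 0.0]
wrist_force: [0.3, 0.1, -0.5]
grip_width: 0.501
gripper_force: 0.0
time_s: 3.92
ee_pos: [457.8, 283.4, 129.9]
tcp_rot: [0.0, -0.219, 0.976, 0.0]
wrist_force: [-0.7, 0.1, 0.1]
grip_width: 0.599
gripper_force: 0.0
t 3.9 p [457.8 283.4 129.9] phi 115.3 j1,j6 [ 25. -90.] F [-0.7  0.1  0.1] w 54.5 g 0.0
shift now: 0.0002 0.0003 0.0699  turn -0.2 | shift after turn: 0.0002 0.0003 tx [-0.9  -0.43]
```

```bash

python3 -m pendant '[[-0.2,0,0,0.03,0],[-0.2,0,0,0.03,0],[-0.2,0,0,0.03,0],[-0.2,0,0,0.026,0],[-0.2,0,0,0,0]]' 25
python3 -m pendant '[[1,0,0,0,0],[1,0,0,0,0],[1,0,0,0,0],[1,0,0,0,0],[1,0,0,0,0],[1,0,0,0,0]]' 25
python3 g.py
```

```text
time_s: 4.55
ee_pos: [456.8, 282.9, 12.6]
tcp_rot: [-0.002, -0.22, 0.976, -0.0]
wrist_force: [-0.4, -0.1, 0.4]
grip_width: 0.599
gripper_force: 0.0
time_s: 5.3
ee_pos: [458.1, 283.6, 14.6]
tcp_rot: [0.001, -0.221, 0.975, 0.0]
wrist_force: [-1.5, 0.3, 8.2]
grip_width: 0.282
gripper_force: 25.0
t 5.3 p [458.1 283.6  14.6] phi 115.5 j1,j6 [ 25. -90.] F [-1.5  0.3  8.2] w 25.6 g 25.0
```

```bash

python3 -m pendant '[[1,0,0,-0.03,0],[1,0,0,-0.04,0],[1,0,0,-0.04,0],[1,0,0,0,6],[1,0,0,0,6],[1,0,0,0,6],[1,0,0,0,6],[1,0,0,0,5.9],[1,0,0,0,0]]'
python3 g.py 591.5 -8.6 124.6 85.6
```

```text
time_s: 6.42
ee_pos: [457.7, 283.3, 124.1]
tcp_rot: [0.0, 0.038, 0.999, 0.0]
wrist_force: [0.6, 0.6, -1.3]
grip_width: 0.281
gripper_force: 25.0
t 6.4 p [457.7 283.3 124.1] phi 85.7 j1,j6 [ 25. -60.] F [ 0.6  0.6 -1.3] w 25.6 g 25.0
shift now: -0.1555 -0.2810 -0.0005  turn 0.1 | shift after turn: -0.1558 -0.2808 tx [-1.    0.08]
```

```bash

python3 -m pendant '[[1,-0.0194,-0.0351,0,0],[1,-0.0194,-0.0351,0,0],[1,-0.0194,-0.0351,0,0],[1,-0.0194,-0.0351,0,0],[1,-0.0194,-0.0351,0,0],[1,-0.0194,-0.0351,0,0],[1,-0.0194,-0.0351,0,0],[1,-0.0194,-0.0351,0,0],[1,0,0,0,0],[1,0,0,0.03,0],[1,0,0,0.02,0],[1,0,0,0,0]]'
python3 g.py 591.5 -8.6 55 85.6
python3 - <<'E'
from h import *
p,d=r.camera("top");a=p[180:285,235:395];q,_=r.camera("side");b=q[185:290,255:415]
cv2.imwrite("pics/n3.png",np.vstack([cv2.resize(i,(450,295),interpolation=cv2.INTER_CUBIC) for i in(a,b)]))
E
```

```text
time_s: 7.92
ee_pos: [589.8, -7.7, 72.8]
tcp_rot: [-0.001, 0.037, 0.999, 0.0]
wrist_force: [0.9, 0.0, -1.4]
grip_width: 0.284
gripper_force: 25.0
t 7.9 p [589.8  -7.7  72.8] phi 85.7 j1,j6 [ -7. -92.] F [ 0.9  0.  -1.4] w 25.9 g 25.0
shift now: -0.0018 -0.0008 0.0178  turn 0.1 | shift after turn: -0.0018 -0.0008 tx [-1.    0.07]
```

View pics/n3.png

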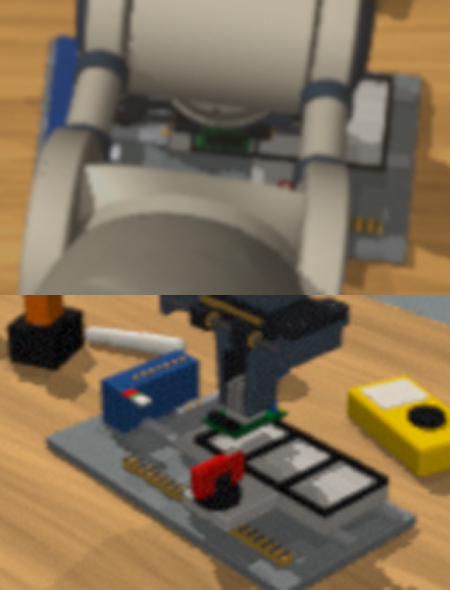

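The board hangs squarely over nest 3 (side crop about (240,420)), with the gauge undisturbed at upper left. I'll lower it.

```bash

python3 -m pendant '[[1,-0.0018,-0.0008,0,0],[1,0,0,0,0],[1,0,0,0.006,0],[1,0,0,0.006,0],[1,0,0,0.004,0],[1,0,0,0.004,0],[1,0,0,0,0],[1,0,0,0,0]]'
python3 g.py 591.5 -8.6 50 85.6
```

```text
time_s: 9.02
ee_pos: [593.0, -9.3, 54.0]
tcp_rot: [0.0, 0.038, 0.999, -0.0]
wrist_force: [0.2, -0.7, -0.7]
grip_width: 0.284
gripper_force: 25.0
t 9.0 p [593.   -9.3  54. ] phi 85.6 j1,j6 [ -7. -92.] F [ 0.2 -0.7 -0.7] w 25.9 g 25.0
shift now: 0.0015 0.0006 0.0040  turn 0.0 | shift after turn: 0.0015 0.0006 tx [-1.    0.08]
```

```bash

python3 -m pendant '[[1,0,0,0.002,0],[1,0,0,0.002,0],[1,0,0,0,0]]'
python3 -m pendant '[[1,0,0,0.001,0],[1,0,0,0,0]]'
```

```text
time_s: 9.4
ee_pos: [592.9, -9.3, 49.8]
tcp_rot: [0.0, 0.038, 0.999, -0.0]
wrist_force: [0.2, -0.6, -0.6]
grip_width: 0.284
gripper_force: 25.0
time_s: 9.65
ee_pos: [592.9, -9.3, 49.6]
tcp_rot: [0.0, 0.038, 0.999, -0.0]
wrist_force: [-3.7, -0.7, 11.8]
grip_width: 0.283
gripper_force: 25.0
```

```bash

python3 -m pendant '[[0.1,0,0,0,0],[0.1,0,0,0,0],[0.1,0,0,0,0],[0.1,0,0,-0.02,0],[0.1,0,0,-0.03,0],[0.1,0,0,-0.04,0],[0.1,0,0,-0.04,0],[0.1,0,0,0,0]]'
python3 g.py 469 -284.8 130 65.9
```

```text
time_s: 10.65
ee_pos: [594.6, -9.5, 181.8]
tcp_rot: [0.003, 0.038, 0.999, -0.0]
wrist_force: [0.3, 0.3, -0.2]
grip_width: 0.449
gripper_force: 0.0
t 10.7 p [594.6  -9.5 181.8] phi 85.6 j1,j6 [ -7. -92.] F [ 0.3  0.3 -0.2] w 40.9 g 0.0
shift now: 0.1043 -0.2841 0.0518  turn 19.7 | shift after turn: 0.0022 -0.3026 tx [-1.    0.08]
```

```bash

python3 -m pendant '[[-0.2,0.013,-0.0355,0.0065,0],[-0.2,0.013,-0.0355,0.0065,0],[-0.2,0.013,-0.0355,0.0065,0],[-0.2,0.013,-0.0355,0.0065,0],[-0.2,0.013,-0.0355,0.0065,0],[-0.2,0.013,-0.0355,0.0065,0],[-0.2,0.013,-0.0355,0.0065,0],[-0.2,0.013,-0.0355,0.0065,0],[-0.2,0,0,0,9.8],[-0.2,0,0,0,9.9],[-0.2,0,0,0,0],[-0.2,0,0,0,0]]'
python3 g.py 469 -284.8 14 65.9
python3 - <<'E'
from fit import *
np.set_printoptions(precision=2,suppress=True)
for c in P:
    p,d=r.camera(c)
    if c=="top": cv2.imwrite("pics/t2.png",cv2.resize(p[180:310,180:450],None,fx=2.9,fy=2.9,interpolation=cv2.INTER_CUBIC))
    for o in r.cut_out("board1",c)[:6]:
        m=np.array(o["mask"]);X=cloud(m,d,c)
        if 100<m.sum()<900 and o["confidence"]>.4: print(c,"%.2f"%o["confidence"],o["extent"],X.mean(0),p[m].mean(0))
E
```

```text
time_s: 12.15
ee_pos: [467.4, -284.3, 126.5]
tcp_rot: [-0.0, 0.206, 0.978, 0.0]
wrist_force: [0.4, 0.3, -0.2]
grip_width: 0.6
gripper_force: 0.0
t 12.2 p [ 467.4 -284.3  126.5] phi 66.2 j1,j6 [ -38. -104.] F [ 0.4  0.3 -0.2] w 54.6 g 0.0
shift now: -0.0016 0.0002 0.1125  turn 0.3 | shift after turn: -0.0016 0.0002 tx [-0.91  0.4 ]
top 0.61 [315.7, 217.7, 20.8, 27.8] [589.8   -8.26  51.08] [63.23 84.16 68.09]
top 0.58 [232.7, 319.9, 30.4, 30.6] [338.63 199.81  17.05] [90.91 43.51 82.92]
top 0.45 [423.1, 280.2, 15.7, 16.8] [ 445.78 -270.28   13.04] [29.91 56.13 40.09]
side 0.84 [403.1, 311.7, 35.8, 29.2] [ 462.19 -290.62   16.08] [70.09 88.   78.53]
side 0.74 [220.4, 251.6, 21.9, 22.5] [330.1  188.24  15.56] [95.74 44.8  85.51]
side 0.65 [341.4, 228.7, 22.9, 22.4] [586.4  -17.53  56.87] [82.19 88.09 84.68]
```

View pics/t2.png

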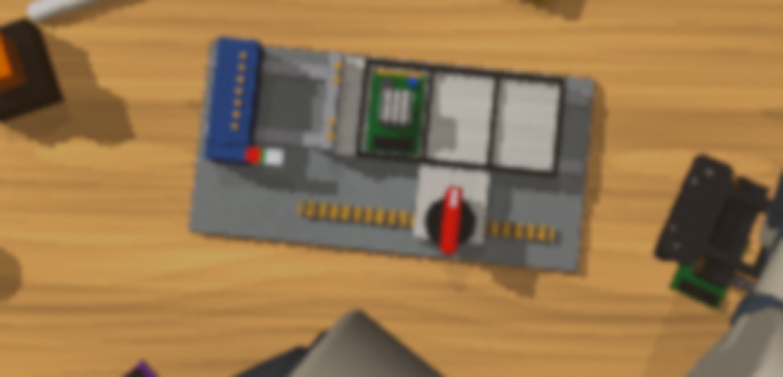

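The board sits flat in nest 3 at crop (395,105), and the gripper is over the right board. Now to grasp it.

```bash

python3 -m pendant '[[-0.2,-0.0016,0,0.03,0],[-0.2,0,0,0.03,0],[-0.2,0,0,0.03,0],[-0.2,0,0,0.022,0],[-0.2,0,0,0,0]]' 25
python3 -m pendant '[[1,0,0,0,0],[1,0,0,0,0],[1,0,0,0,0],[1,0,0,0,0],[1,0,0,0,0],[1,0,0,0,0]]' 25
python3 g.py 582.9 -120.2 124 85.6
python3 - <<'E'
from h import *
p,d=r.camera("side");o=[r.spot_in("board1","side")]
cv2.imwrite("pics/g2.png",cv2.resize(p[260:350,340:460],None,fx=5,fy=5,interpolation=cv2.INTER_CUBIC))
E
```

```text
time_s: 12.98
ee_pos: [468.3, -284.6, 13.8]
tcp_rot: [-0.001, 0.208, 0.978, 0.001]
wrist_force: [-0.7, 0.4, 0.5]
grip_width: 0.599
gripper_force: 0.0
time_s: 13.72
ee_pos: [469.3, -285.5, 15.6]
tcp_rot: [0.0, 0.208, 0.978, -0.0]
wrist_force: [-0.4, 1.1, 7.3]
grip_width: 0.282
gripper_force: 25.0
t 13.7 p [ 469.3 -285.5   15.6] phi 65.9 j1,j6 [ -38. -103.] F [-0.4  1.1  7.3] w 25.7 g 25.0
shift now: -0.0363 0.1972 -0.1084  turn -19.7 | shift after turn: -0.1006 0.1735 tx [-0.91  0.41]
```

View pics/g2.png

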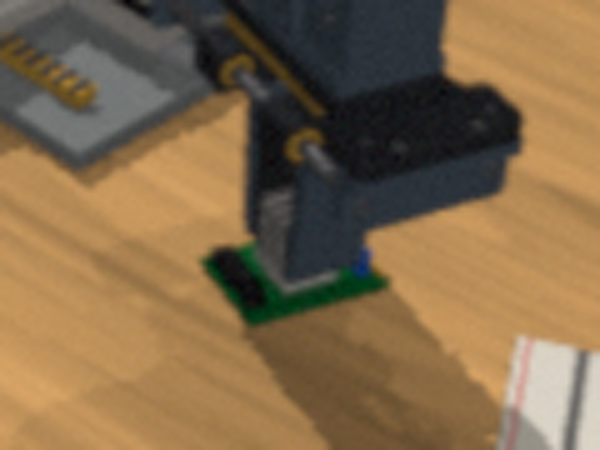

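```bash

python3 -m pendant '[[1,0,0,-0.03,0],[1,0,0,-0.04,0],[1,0,0,-0.038,0],[1,-0.0073,0.0394,0,0],[1,-0.0073,0.0394,0,0],[1,-0.0073,0.0394,0,0],[1,-0.0073,0.0394,0,0],[1,-0.0073,0.0394,0,0],[1,0,0,0,-9.8],[1,0,0,0,-9.9],[1,0,0,0,0],[1,0,0,0,0]]'
python3 -m pendant '[[1,0,0,0.025,0],[1,0,0,0.025,0],[1,0,0,0,0],[1,0,0,0,0]]'
python3 g.py 582.9 -120.2 51 85.6
python3 - <<'E'
from h import *
p,d=r.camera("side");q,d=r.camera("top")
cv2.imwrite("pics/n1.png",np.hstack([cv2.resize(p[205:285,310:410],None,fx=5,fy=5,interpolation=cv2.INTER_CUBIC),cv2.resize(q[195:275,320:380],None,fx=5,fy=5,interpolation=cv2.INTER_CUBIC)]))
E
```

```text
time_s: 15.32
ee_pos: [582.6, -120.3, 123.0]
tcp_rot: [0.0, 0.04, 0.999, 0.0]
wrist_force: [-0.2, -0.0, -0.7]
grip_width: 0.286
gripper_force: 25.0
time_s: 15.82
ee_pos: [583.1, -120.5, 73.7]
tcp_rot: [0.0, 0.039, 0.999, -0.0]
wrist_force: [0.2, 0.8, -0.7]
grip_width: 0.285
gripper_force: 25.0
t 15.8 p [ 583.1 -120.5   73.7] phi 85.6 j1,j6 [ -17. -103.] F [ 0.2  0.8 -0.7] w 25.9 g 25.0
shift now: 0.0002 0.0003 0.0227  turn -0.0 | shift after turn: 0.0002 0.0003 tx [-1.    0.08]
```

View pics/n1.png

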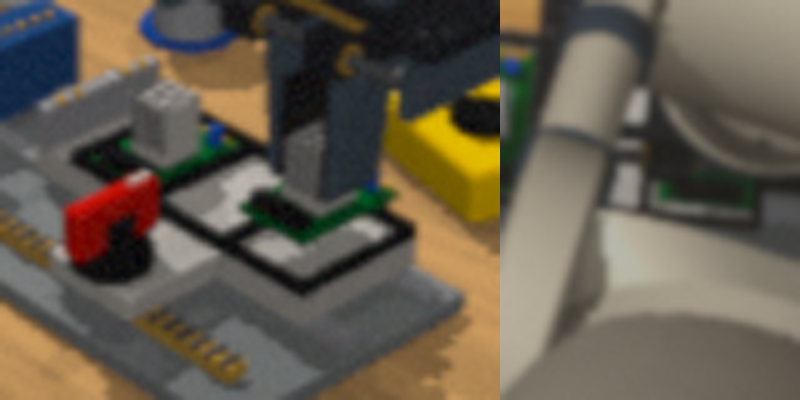

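```bash

python3 - <<'E'
from h import *
np.set_printoptions(precision=1,suppress=True)
f=lambda q,z:w(np.array(q)/5+[309.6,204.6],z,"side")[:2]
a=-.077
def rel(p): # in rig axes from assumed nest1
    d=np.array(p)-[582.9,-120.2];return np.array([d[0]*np.cos(a)+d[1]*np.sin(a),-d[0]*np.sin(a)+d[1]*np.cos(a)])
print("nest outer exp (-42,-30):",rel(f((303,297),35)),"(42,-30)",rel(f((413,238),35)))
for q in((303,241),(396,200),(242,211)): print("board corners bottom",rel(f(q,58)))
E
```

```text
nest outer exp (-42,-30): [-41.2 -31.1] (42,-30) [ 38.9 -32.4]
board corners bottom [-31.1 -20.2]
board corners bottom [ 31.1 -25.8]
board corners bottom [-33.4  19.2]
```

Board 2 hangs over nest 1, aligned with it to within about 2 mm. Lowering it now.

```bash

python3 -m pendant '[[1,0.0012,0,0.006,0],[1,0,0,0.006,0],[1,0,0,0.004,0],[1,0,0,0.004,0],[1,0,0,0,0]]'
python3 -m pendant '[[1,0,0,0.002,0],[1,0,0,0,0]]'
python3 g.py
```

```text
time_s: 16.55
ee_pos: [581.3, -120.1, 52.5]
tcp_rot: [-0.0, 0.038, 0.999, 0.0]
wrist_force: [-0.1, -0.9, -1.4]
grip_width: 0.284
gripper_force: 25.0
time_s: 16.8
ee_pos: [581.5, -120.2, 50.9]
tcp_rot: [-0.0, 0.038, 0.999, 0.0]
wrist_force: [0.4, -1.1, -2.1]
grip_width: 0.285
gripper_force: 25.0
t 16.8 p [ 581.5 -120.2   50.9] phi 85.6 j1,j6 [ -17. -103.] F [ 0.4 -1.1 -2.1] w 26.0 g 25.0
```

```bash

python3 -m pendant '[[1,0,0,0.001,0],[1,0,0,0,0],[0.1,0,0,0,0],[0.1,0,0,0,0],[0.1,0,0,0,0],[0.1,0,0,-0.02,0],[0.1,0,0,-0.03,0],[0.1,0,0,-0.04,0],[0.1,0,0,-0.04,0],[0.1,0,0,0,0]]'
python3 g.py 497.5 -56.5 110 85.2
```

```text
time_s: 18.05
ee_pos: [583.1, -120.6, 182.8]
tcp_rot: [0.003, 0.038, 0.999, -0.001]
wrist_force: [0.1, -0.3, -0.3]
grip_width: 0.448
gripper_force: 0.0
t 18.1 p [ 583.1 -120.6  182.8] phi 85.6 j1,j6 [ -17. -103.] F [ 0.1 -0.3 -0.3] w 40.8 g 0.0
shift now: 0.0902 0.0574 0.0728  turn 0.4 | shift after turn: 0.0907 0.0567 tx [-1.    0.08]
```

```bash

python3 -m pendant '[[0.2,0.03,0.019,0.01,0],[0.2,0.03,0.019,0.01,0],[0.2,0.03,0.0192,0.02,0],[0.2,0,0,0.032,0],[0.2,0,0,0,0],[0.2,0,0,0,0]]'
python3 g.py 497.5 -56.5 50 85.2
python3 - <<'E'
from h import *
p,d=r.camera("side")
cv2.imwrite("pics/k1.png",cv2.resize(p[180:300,270:430],None,fx=5,fy=5,interpolation=cv2.INTER_CUBIC))
E
```

```text
time_s: 18.8
ee_pos: [496.6, -56.5, 108.3]
tcp_rot: [0.0, 0.038, 0.999, -0.0]
wrist_force: [-0.4, 0.6, 0.1]
grip_width: 0.399
gripper_force: 0.0
t 18.8 p [496.6 -56.5 108.3] phi 85.6 j1,j6 [-13. -99.] F [-0.4  0.6  0.1] w 36.4 g 0.0
shift now: -0.0009 0.0001 0.0583  turn 0.4 | shift after turn: -0.0009 0.0001 tx [-1.    0.08]
```

View pics/k1.png

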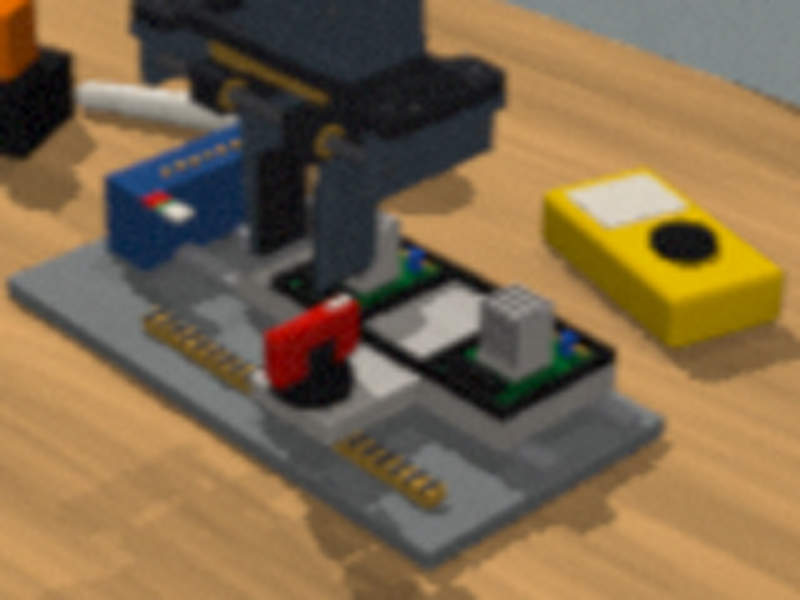

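Both boards are seated: nest 3 at crop (385,260), nest 1 at (515,350). The knob sits below the gripper at (315,350). Now to lower onto the wing.

```bash

python3 -m pendant '[[0.2,-0.0009,0,0.02,0],[0.2,0,0,0.02,0.4],[0.2,0,0,0.01,0],[0.2,0,0,0.006,0],[0.2,0,0,0,0]]' 40
python3 g.py
python3 -m pendant '[[1,0,0,0,0],[1,0,0,0,0],[1,0,0,0,0],[1,0,0,0,0],[1,0,0,0,0]]' 40
python3 g.py
```

```text
time_s: 19.48
ee_pos: [497.2, -56.4, 52.1]
tcp_rot: [0.0, 0.042, 0.999, -0.0]
wrist_force: [-1.1, -1.2, 0.7]
grip_width: 0.4
gripper_force: 0.0
t 19.5 p [497.2 -56.4  52.1] phi 85.2 j1,j6 [-13. -99.] F [-1.1 -1.2  0.7] w 36.4 g 0.0
time_s: 20.1
ee_pos: [497.2, -56.5, 52.2]
tcp_rot: [0.0, 0.042, 0.999, -0.0]
wrist_force: [-1.6, -1.8, 6.9]
grip_width: 0.148
gripper_force: 40.0
t 20.1 p [497.2 -56.5  52.2] phi 85.2 j1,j6 [-13. -99.] F [-1.6 -1.8  6.9] w 13.4 g 40.0
```

```bash

python3 -m pendant '[[1,0,0.0017,0,8],[1,0.0002,0.0017,0,8],[1,0.0005,0.0016,0,8],[1,0.0007,0.0015,0,8],[1,0.0009,0.0014,0,8],[1,0.0011,0.0013,0,8],[1,0,0,0,0]]' 40
python3 g.py 500.2 -37.3 52 37.2
```

```text
time_s: 20.98
ee_pos: [498.1, -46.5, 52.2]
tcp_rot: [0.0, 0.445, 0.895, -0.0]
wrist_force: [-1.1, -4.7, 6.8]
grip_width: 0.152
gripper_force: 40.0
t 21.0 p [498.1 -46.5  52.2] phi 37.1 j1,j6 [-12. -49.] F [-1.1 -4.7  6.8] w 13.8 g 40.0
shift now: 0.0061 0.0073 0.0002  turn -0.1 | shift after turn: 0.0060 0.0073 tx [-0.6  0.8]
```

```bash

python3 -m pendant '[[1,0.0012,0.0011,0,8],[1,0.0014,0.0009,0,8],[1,0.0015,0.0007,0,8],[1,0.0016,0.0005,0,8],[1,0.0016,0.0003,0,8],[1,0.0017,0.0001,0,8],[1,0.0017,-0.0002,0,8],[1,0.0016,-0.0004,0,8],[1,0.0016,-0.0006,0,8],[1,0.0014,-0.0008,0,8],[1,0.0013,-0.001,0,8],[1,0,0,0,0]]' 40
python3 g.py 499.8 -28.2 52 -50.8
```

```text
time_s: 22.48
ee_pos: [499.5, -28.2, 52.2]
tcp_rot: [0.0, 0.942, 0.335, 0.0]
wrist_force: [-1.6, -2.5, 7.6]
grip_width: 0.153
gripper_force: 40.0
t 22.5 p [499.5 -28.2  52.2] phi -50.9 j1,j6 [-10.  41.] F [-1.6 -2.5  7.6] w 13.9 g 40.0
shift now: 0.0002 0.0002 0.0002  turn -0.1 | shift after turn: 0.0002 0.0002 tx [0.78 0.63]
```

```bash

python3 -m pendant '[[1,0.0012,-0.0012,0,8],[1,0.001,-0.0014,0,8],[1,0.0008,-0.0015,0,8],[1,0.0006,-0.0016,0,8],[1,0.0003,-0.0016,0,8],[1,0.0001,-0.0017,0,8],[1,-0.0001,-0.0017,0,8],[1,-0.0003,-0.0016,0,8],[1,0,0,0,0]]' 40
python3 g.py 500.7 -14.8 52 -114.8
python3 - <<'E'
from h import *
p,d=r.camera("side");q,d=r.camera("top")
for c in P: print(c,[(n,np.round(w(o["point"],60,c)[:2],1),np.round(o["confidence"],2)) for n in("sled_face","block_face") for o in r.pinpoint(n,c)[:1]])
A=cv2.resize(p[195:255,270:370],(800,480),interpolation=cv2.INTER_CUBIC)
cv2.imwrite("pics/gap.png",A)
cv2.imwrite("pics/gapt.png",cv2.resize(q[185:255,240:340],(800,560),interpolation=cv2.INTER_CUBIC))
E
```

```text
time_s: 23.6
ee_pos: [500.6, -14.7, 52.2]
tcp_rot: [0.0, 0.976, -0.216, 0.0]
wrist_force: [-1.2, -2.0, 6.6]
grip_width: 0.154
gripper_force: 40.0
t 23.6 p [500.6 -14.7  52.2] phi -114.9 j1,j6 [ -9. 106.] F [-1.2 -2.   6.6] w 14.0 g 40.0
shift now: 0.0001 0.0000 0.0002  turn -0.1 | shift after turn: 0.0001 0.0000 tx [ 0.91 -0.42]
top [('sled_face', array([601.3,  95.1]), np.float64(0.81)), ('block_face', array([600.3, 116. ]), np.float64(0.83))]
side [('sled_face', array([606.7,  95.9]), np.float64(0.87)), ('block_face', array([587.8,  93.5]), np.float64(0.69))]
```

View pics/gapt.png

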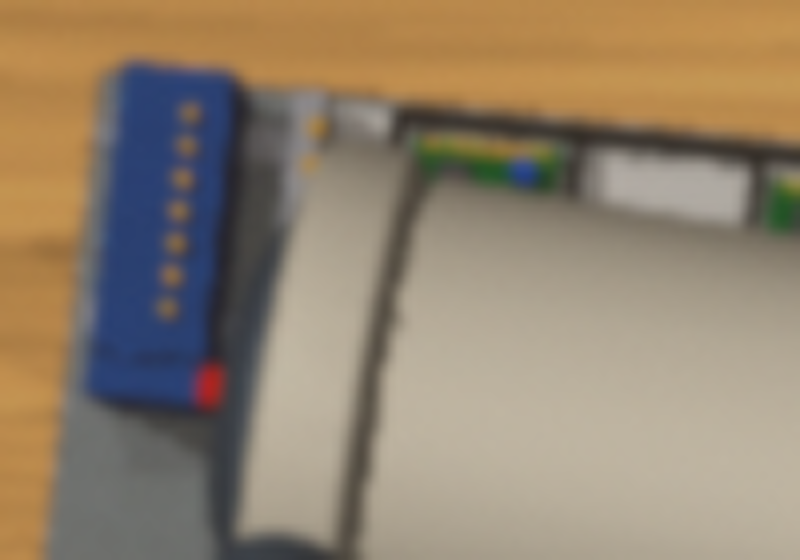

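The top crop shows the block face edge at about x=236 and the plate top from about 297. That is roughly 7.5 px, or about 18 mm, so I'll check it in the side view.

```bash

python3 - <<'E'
from h import *
np.set_printoptions(precision=0,suppress=True,linewidth=200)
q,d=r.camera("top")
for v in(198,200,202,204,206): print(v,"cols262-292",q[v,262:292].mean(1).astype(int))
E
```

```text
198 cols262-292 [ 87  96  92  80  74  72  63  45  47  67  86  96 102 108 121 135 136 133 118 108 123 129 134 136 135 133 121  96  81  77]
200 cols262-292 [ 81  84  77  70  72  71  61  45  51  67  78  86  86  91 112 130 131 122 104  94 108 118 124 132 146 151 125  76  56  63]
202 cols262-292 [ 92  94  84  74  72  67  56  47  62  80  88  92  96 103 118 131 131 116  94  93 102 108 109 110 112 111  95  71  80  90]
204 cols262-292 [ 84  87  77  70  71  64  50  46  60  77  83  88  95 108 124 133 131 124 118 118 117 116 114 112 110 107 105 100  95  82]
206 cols262-292 [ 97  94  79  72  71  62  45  43  54  64  69  69  79 105 129 134 133 134 133 132 129 128 126 124 123 121 119 111  97  76]
```

View pics/gap.png

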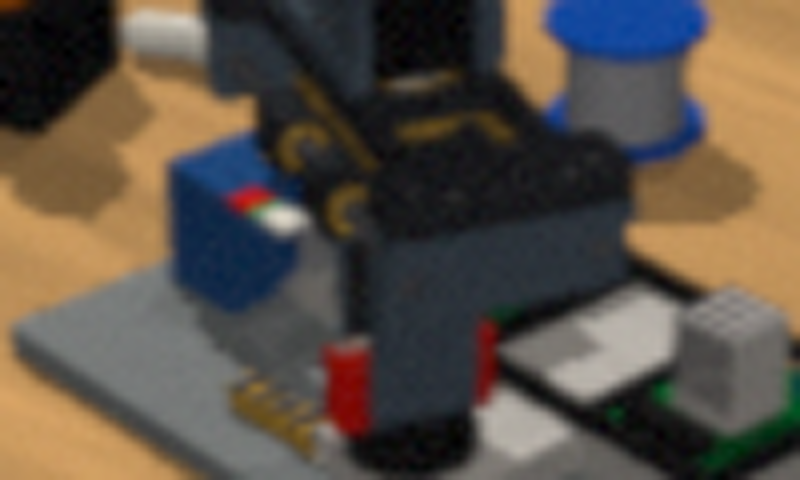

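The measured gap is about 18.2 mm, so I'll turn another 19.5°.

```bash

python3 -m pendant '[[1,-0.0004,-0.001,0,5],[1,-0.0004,-0.001,0,5],[1,-0.0005,-0.0009,0,5],[1,-0.0005,-0.0008,0,4.5],[1,0,0,0,0],[1,0,0,0,0],[1,0,0,0,0]]' 40
python3 - <<'E'
from h import *
np.set_printoptions(precision=0,suppress=True,linewidth=200)
q,d=r.camera("top")
for v in(198,200,202,204,206): print(v,"cols262-292",q[v,262:292].mean(1).astype(int))
E
python3 g.py
```

```text
time_s: 24.82
ee_pos: [501.0, -10.7, 52.2]
tcp_rot: [0.0, 0.926, -0.377, 0.0]
wrist_force: [-1.5, -1.7, 7.2]
grip_width: 0.148
gripper_force: 40.0
198 cols262-292 [ 87  96  92  79  74  72  63  46  47  67  87  98 114 127 134 130 113 101 120 137 140 141 143 138 125 101  83  80  79  78]
200 cols262-292 [ 81  85  78  71  72  72  61  46  50  66  79  90 112 131 133 123 105  91 104 118 124 132 140 145 133  95  59  56  64  69]
202 cols262-292 [ 92  95  85  74  72  68  57  48  61  80  87  95 114 132 135 128 112  99 102 107 110 111 112 111  98  72  66  76  83  97]
204 cols262-292 [ 84  86  77  70  70  64  50  46  61  77  84  94 115 131 133 129 122 119 117 115 112 110 108 107 103  96  83  72  61  59]
206 cols262-292 [ 97  95  79  73  72  62  46  43  54  64  73  92 119 132 135 134 132 130 129 127 125 122 121 120 113  99  79  65  59  58]
t 24.9 p [501.  -10.7  52.2] phi -134.3 j1,j6 [ -8. 126.] F [-1.  -2.4  7.4] w 13.8 g 40.0
```

Gap ≈ 14 mm. Releasing the knob and heading for the gauge.

```bash

python3 -m pendant '[[0.2,0,0,0,0],[0.2,0,0,0,0],[0.2,0,0,0,0],[0.2,0,0,-0.03,0],[0.2,0,0,-0.04,0],[0.2,0,0,-0.04,0],[0.2,0,0,-0.04,0],[0.2,0,0,0,0]]' 40
python3 -m pendant '[[0,0,0,0,-8],[0,0,0,0,-8],[0,0,0,0,-8],[0,0,0,0,-8],[0,0,0,0,-8],[0,0,0,0,-8],[0,0,0,0,-8],[0,0,0,0,-9.8],[0,0,0,0,0],[0,0,0,0,0]]'
python3 g.py 624.8 325 140 -68.5
```

```text
time_s: 25.88
ee_pos: [502.4, -10.7, 204.5]
tcp_rot: [-0.001, 0.926, -0.377, 0.002]
wrist_force: [1.1, 0.5, -0.9]
grip_width: 0.393
gripper_force: 0.0
time_s: 27.12
ee_pos: [500.7, -10.5, 201.4]
tcp_rot: [-0.0, 0.983, 0.185, -0.0]
wrist_force: [-1.3, -0.5, -0.2]
grip_width: 0.501
gripper_force: 0.0
t 27.1 p [500.7 -10.5 201.4] phi -68.7 j1,j6 [-8. 61.] F [-1.3 -0.5 -0.2] w 45.6 g 0.0
shift now: 0.2375 -0.2675 0.0614  turn -0.2 | shift after turn: 0.2384 -0.2667 tx [0.93 0.36]
```

```bash

python3 -m pendant '[[-0.2,0.0238,-0.0267,0,0],[-0.2,0.0238,-0.0267,0,0],[-0.2,0.0238,-0.0267,0,0],[-0.2,0.0238,-0.0267,0,0],[-0.2,0.0238,-0.0267,0,0],[-0.2,0.0238,-0.0267,0,0],[-0.2,0.0238,-0.0267,0,0],[-0.2,0.0238,-0.0267,0,0],[-0.2,0.0238,-0.0267,0,0],[-0.2,0.0238,-0.0267,0,0],[-0.2,0,0,0.04,0],[-0.2,0,0,0,0]]' 30
python3 g.py 624.8 325 68 -68.5
python3 - <<'E'
from h import *
np.set_printoptions(precision=1,suppress=True,linewidth=200)
q,d=r.camera("top");p,_=r.camera("side")
a=cv2.resize(q[190:250,240:380],(800,343),interpolation=cv2.INTER_CUBIC);b=cv2.resize(p[150:225,240:340],(340,255),interpolation=cv2.INTER_CUBIC)
c=cv2.resize(q[170:245,150:250],(340,255),interpolation=cv2.INTER_CUBIC)
cv2.imwrite("pics/ga.png",np.vstack([a,np.hstack([b,c,np.zeros((255,120,3),np.uint8)])]))
for v in(205,212,218,224): print(v,q[v,258:285].mean(1).astype(int))
E
```

```text
time_s: 28.62
ee_pos: [622.4, 324.6, 158.7]
tcp_rot: [0.001, 0.983, 0.186, -0.003]
wrist_force: [-0.2, 0.2, -0.3]
grip_width: 0.603
gripper_force: 0.0
t 28.6 p [622.4 324.6 158.7] phi -68.6 j1,j6 [23. 91.] F [-0.2  0.2 -0.3] w 54.9 g 0.0
shift now: 0.0024 0.0005 0.0907  turn -0.1 | shift after turn: 0.0024 0.0005 tx [0.93 0.37]
205 [ 80  80  82  85  90  90  82  78  77  67  51  47  61  76  84  99 126 143 140 123 100  97 112 123 130 133 133]
212 [ 80  79  84  95  97  82  73  75  70  55  44  54  69  74  81 100 118 120 119 105  96 112 123 130 131 131 127]
218 [ 70  72  77  79  70  62  61  60  54  43  50  63  73  78  90 105 108 103  89  86 105 118 126 133 133 130 113]
224 [ 60  65  69  69  63  60  58  51  44  50  69  84  88  92 100 109 114 108  95  99 115 125 132 134 135 128 101]
```

View pics/ga.png

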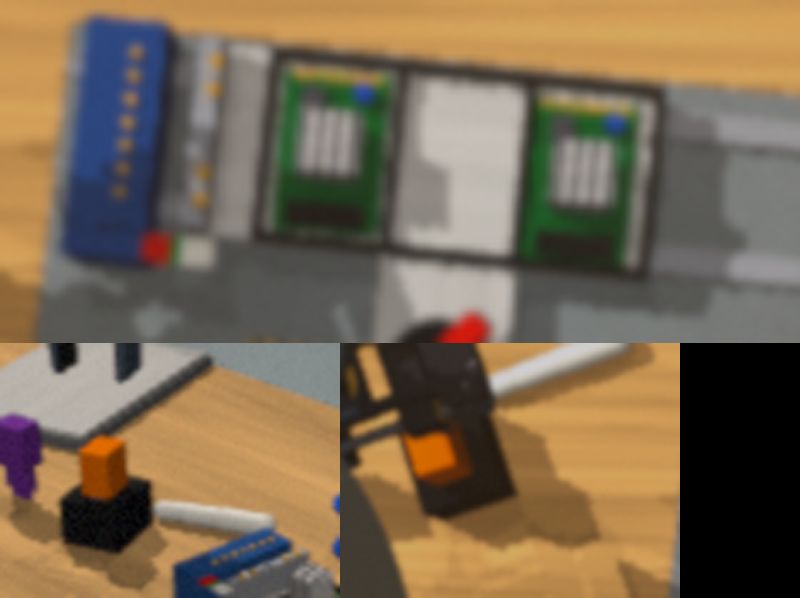

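Both boards lie in nests 1 and 3, and the sled's plate lines up with the green mark. The gripper is over the orange handle. Next, grasp the gauge.

```bash

python3 -m pendant '[[-0.2,0,0,0.03,0],[-0.2,0,0,0.02,0],[-0.2,0,0,0,0],[-0.2,0,0,0,0]]' 30
python3 g.py 624.8 325 53 -68.5
```

```text
time_s: 29.22
ee_pos: [625.3, 325.3, 113.9]
tcp_rot: [-0.0, 0.982, 0.186, 0.001]
wrist_force: [-0.2, 0.5, 0.1]
grip_width: 0.6
gripper_force: 0.0
t 29.2 p [625.3 325.3 113.9] phi -68.5 j1,j6 [23. 91.] F [-0.2  0.5  0.1] w 54.6 g 0.0
shift now: -0.0006 0.0001 0.0609  turn -0.0 | shift after turn: -0.0006 0.0001 tx [0.93 0.37]
```

```bash

python3 -m pendant '[[-0.2,0,0,0.02,0],[-0.2,0,0,0.02,0],[-0.2,0,0,0.012,0],[-0.2,0,0,0.008,0],[-0.2,0,0,0,0],[1,0,0,0,0],[1,0,0,0,0],[1,0,0,0,0],[1,0,0,0,0],[1,0,0,0,0]]' 15
python3 g.py
```

```text
time_s: 30.48
ee_pos: [624.5, 325.3, 52.3]
tcp_rot: [-0.0, 0.982, 0.187, 0.0]
wrist_force: [-0.8, -0.4, 5.2]
grip_width: 0.328
gripper_force: 15.0
t 30.5 p [624.5 325.3  52.3] phi -68.5 j1,j6 [23. 91.] F [-0.8 -0.4  5.2] w 29.8 g 15.0
```

```bash

python3 -m pendant '[[1,0,0,-0.03,0],[1,0,0,-0.03,0],[1,0,0,-0.03,0],[1,0,0,-0.023,0],[1,0,0,0,8],[1,0,0,0,9],[1,0,0,0,8.9],[1,0,0,0,0],[1,0,0,0,0]]' 30
python3 g.py 600.1 103.1 165 -94.4
```

```text
time_s: 31.6
ee_pos: [624.2, 325.2, 164.8]
tcp_rot: [0.0, 0.999, -0.036, -0.0]
wrist_force: [0.1, 0.7, -1.8]
grip_width: 0.33
gripper_force: 30.0
t 31.6 p [624.2 325.2 164.8] phi -94.2 j1,j6 [ 23. 117.] F [ 0.1  0.7 -1.8] w 30.0 g 30.0
shift now: -0.0080 0.2232 -0.0002  turn 0.2 | shift after turn: -0.0070 0.2233 tx [ 1.   -0.07]
```

```bash

python3 -m pendant '[[1,-0.0013,0.0372,0,0.2],[1,-0.0012,0.0372,0,0],[1,-0.0012,0.0372,0,0],[1,-0.0012,0.0372,0,0],[1,-0.0012,0.0372,0,0],[1,-0.0012,0.0372,0,0],[1,0,0,0.03,0],[1,0,0,0.022,0],[1,0,0,0,0],[1,0,0,0,0],[1,0,0,0,0]]' 30
python3 g.py 600.1 103.1 109 -94.4
python3 - <<'E'
from h import *
q,d=r.camera("top");p,_=r.camera("side")
cv2.imwrite("pics/hov.png",np.hstack([cv2.resize(p[170:240,290:360],(400,400),interpolation=cv2.INTER_CUBIC),cv2.resize(q[185:255,235:305],(400,400),interpolation=cv2.INTER_CUBIC)]))
E
```

```text
time_s: 32.98
ee_pos: [600.0, 103.4, 114.0]
tcp_rot: [-0.0, 0.999, -0.039, 0.001]
wrist_force: [-0.3, -0.0, -1.7]
grip_width: 0.325
gripper_force: 30.0
t 33.0 p [600.  103.4 114. ] phi -94.5 j1,j6 [ 4. 99.] F [-0.3 -0.  -1.7] w 29.5 g 30.0
shift now: 0.0001 0.0003 0.0050  turn -0.1 | shift after turn: 0.0001 0.0003 tx [ 1.   -0.08]
```

View pics/hov.png

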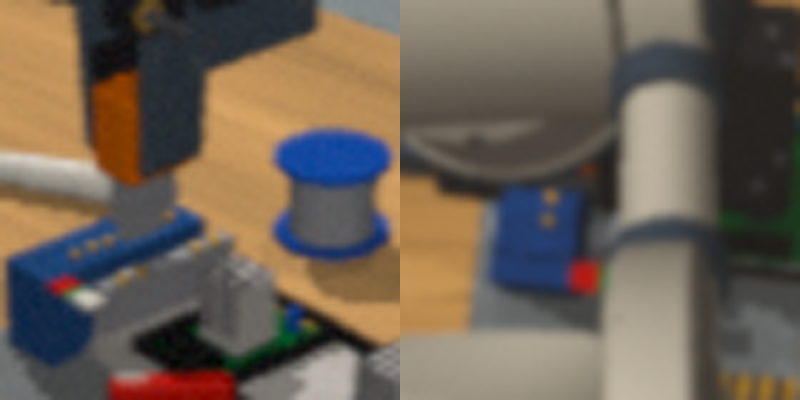

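The gauge hovers above the gap between blue block and plate (side crop about (140,230)). I'll lower it stepwise and watch the forces.

```bash

python3 -m pendant '[[1,0,0,0.006,0],[1,0,0,0.006,0],[1,0,0,0,0]]' 30 | grep -E "pos|force"
python3 -m pendant '[[1,0,0,0.003,0],[1,0,0,0,0]]' | grep -E "pos|force"
python3 -m pendant '[[1,0,0,0.002,0],[1,0,0,0,0]]' | grep -E "pos|force"
python3 -m pendant '[[1,0,0,0.002,0],[1,0,0,0,0]]' | grep -E "pos|force"
```

```text
ee_pos: [598.9, 103.2, 100.2]
wrist_force: [0.0, -0.1, 0.2]
gripper_force: 30.0
ee_pos: [599.3, 103.3, 97.7]
wrist_force: [-0.7, 0.4, -1.6]
gripper_force: 30.0
ee_pos: [599.3, 103.3, 95.8]
wrist_force: [0.8, 0.3, -1.7]
gripper_force: 30.0
ee_pos: [599.3, 103.3, 93.8]
wrist_force: [0.1, 0.7, -1.4]
gripper_force: 30.0
```

```bash

for i in 1; do python3 -m pendant '[[1,0,0,0.001,0],[1,0,0,0,0]]' | grep -E "pos|wrist"; done
python3 -m pendant '[[1,0,0,0.001,0],[1,0,0,0,0]]' | grep -E "pos|wrist"
python3 -m pendant '[[1,0,0,0.001,0],[1,0,0,0,0]]' | grep -E "pos|wrist"
```

```text
ee_pos: [599.4, 103.3, 92.8]
wrist_force: [0.2, 0.7, -1.9]
ee_pos: [599.4, 103.3, 91.8]
wrist_force: [-0.3, 0.1, -1.0]
ee_pos: [599.4, 103.3, 90.9]
wrist_force: [0.1, 0.3, -1.2]
```

```bash

python3 -m pendant '[[1,0,0,0.004,0],[1,0,0,0.004,0],[1,0,0,0.004,0],[1,0,0,0,0]]' | grep -E "pos|wrist"
python3 -m pendant '[[1,0,0,0.004,0],[1,0,0,0.004,0],[1,0,0,0.002,0],[1,0,0,0,0]]' | grep -E "pos|wrist"
python3 -m pendant '[[1,0,0,0.001,0],[1,0,0,0,0],[1,0,0,0,0]]' | grep -E "pos|wrist"
python3 -m pendant '[[1,0,0,0.0007,0],[1,0,0,0,0],[1,0,0,0,0],[1,0,0,0,0],[1,0,0,0,0]]' | grep -E "pos|wrist|time"
```

```text
ee_pos: [599.2, 103.2, 78.5]
wrist_force: [0.5, -0.3, -1.0]
ee_pos: [599.3, 103.2, 68.7]
wrist_force: [0.1, -0.5, -1.0]
ee_pos: [599.4, 103.3, 68.0]
wrist_force: [0.1, 0.2, -1.6]
time_s: 36.95
ee_pos: [599.4, 103.3, 67.3]
wrist_force: [-0.6, -0.4, 2.8]
```

```bash

python3 -m pendant '[[1,0,0,-0.0003,0],[1,0,0,-0.01,0],[1,0,0,-0.01,0],[1,0,0,-0.02,0],[1,0,0,-0.02,0],[1,0,0,-0.02,0],[1,0,0,-0.02,0],[1,0,0,0,0],[1,0,0,0,0]]'
python3 g.py 624.5 325.3 165 -68.5
```

```text
time_s: 38.08
ee_pos: [599.1, 103.2, 167.1]
tcp_rot: [0.0, 0.999, -0.04, -0.0]
wrist_force: [0.1, -0.3, -1.0]
grip_width: 0.325
gripper_force: 30.0
t 38.1 p [599.1 103.2 167.1] phi -94.6 j1,j6 [ 4. 99.] F [ 0.1 -0.3 -1. ] w 29.6 g 30.0
shift now: 0.0077 -0.2234 0.0021  turn -26.1 | shift after turn: 0.1051 -0.1973 tx [ 1.   -0.08]
```

```bash

python3 -m pendant '[[1,0.0013,-0.0372,0,0],[1,0.0013,-0.0372,0,0],[1,0.0013,-0.0372,0,0],[1,0.0013,-0.0372,0,0],[1,0.0013,-0.0372,0,0],[1,0.0012,-0.0374,0,0],[1,0,0,0,-8.7],[1,0,0,0,-8.7],[1,0,0,0,-8.7],[1,0,0,0.03,0],[1,0,0,0.03,0],[1,0,0,0,0]]'
python3 -m pendant '[[1,0,0,0,0],[1,0,0,0,0]]' >/dev/null
python3 g.py 624.5 325.3 52.3 -68.5
```

```text
time_s: 39.58
ee_pos: [623.0, 324.5, 104.4]
tcp_rot: [0.001, 0.982, 0.187, -0.003]
wrist_force: [0.4, -0.5, -1.3]
grip_width: 0.326
gripper_force: 30.0
t 39.8 p [625.5 325.6 108.8] phi -68.5 j1,j6 [23. 91.] F [-0.4  0.1 -0. ] w 30.0 g 30.0
shift now: -0.0011 -0.0000 0.0565  turn 0.0 | shift after turn: -0.0011 -0.0000 tx [0.93 0.37]
```

```bash

python3 -m pendant '[[1,-0.001,0,0.009,0],[1,0,0,0.009,0],[1,0,0,0,0],[1,0,0,0,0]]' | grep -E "pos|wrist"
python3 g.py 624.5 325.3 52.3 -68.5 | tail -1
python3 -m pendant '[[1,0,0,0.003,0],[1,0,0,0.003,0],[1,0,0,0,0]]' | grep -E "pos|wrist"
python3 -m pendant '[[1,0,0,0.003,0],[1,0,0,0.002,0],[1,0,0,0,0]]' | grep -E "pos|wrist"
python3 -m pendant '[[1,0,0,0.001,0],[1,0,0,0.001,0],[1,0,0,0,0]]' | grep -E "pos|wrist"
python3 -m pendant '[[1,0,0,0.001,0],[1,0,0,0.001,0],[1,0,0,0,0]]' | grep -E "pos|wrist"
```

```text
ee_pos: [624.0, 325.0, 89.5]
wrist_force: [0.1, 0.1, 0.1]
shift now: 0.0006 -0.0001 0.0372  turn 0.0 | shift after turn: 0.0006 -0.0001 tx [0.93 0.37]
ee_pos: [623.8, 324.9, 83.2]
wrist_force: [-0.6, -0.3, -2.3]
ee_pos: [623.8, 324.9, 78.3]
wrist_force: [-0.2, 0.1, -0.8]
ee_pos: [623.9, 325.0, 76.4]
wrist_force: [0.7, -0.9, -1.3]
ee_pos: [623.9, 325.0, 74.4]
wrist_force: [0.6, 0.0, -0.6]
```

```bash

python3 -m pendant '[[1,0,0,0.004,0],[1,0,0,0.004,0],[1,0,0,0.004,0],[1,0,0,0.004,0],[1,0,0,0.004,0],[1,0,0,0,0]]' | grep -E "pos|wrist"
python3 -m pendant '[[1,0,0,0.001,0],[1,0,0,0.001,0],[1,0,0,0,0]]' | grep -E "pos|wrist"
```

```text
ee_pos: [623.7, 324.9, 54.1]
wrist_force: [-0.2, 0.8, -1.1]
ee_pos: [623.9, 325.0, 52.5]
wrist_force: [0.4, 0.7, -0.7]
```

```bash

python3 -m pendant '[[1,0,0,0.0003,0],[0,0,0,0,0],[0,0,0,0,0],[0,0,0,0,0],[0,0,0,-0.02,0],[0,0,0,-0.03,0],[0,0,0,-0.04,0],[0,0,0,-0.04,0],[0,0,0,0,0]]'
python3 -m pendant '[[0,0,0.04,0,0],[0,0,0.04,0,0],[0,0,0.04,0,0],[0,0,0.04,0,0],[0,0,0,0,0],[0,0,0,0,0],[0,0,0,0,0]]'
python3 - <<'E'
from h import *
q,d=r.camera("top");p,_=r.camera("side")
f=lambda i,x,y:cv2.resize(i[y:y+75,x:x+100],(400,300),interpolation=cv2.INTER_CUBIC)
cv2.imwrite("pics/fin.png",np.vstack([np.hstack([f(q,150,170),f(p,240,150)]),np.hstack([f(q,260,185),f(p,300,200)])]))
E
```

```text
time_s: 44.08
ee_pos: [625.8, 325.8, 187.5]
tcp_rot: [-0.001, 0.982, 0.187, 0.004]
wrist_force: [0.7, -0.5, 0.2]
grip_width: 0.504
gripper_force: 0.0
time_s: 44.95
ee_pos: [682.2, 177.2, 182.3]
tcp_rot: [-0.0, 0.982, 0.187, -0.0]
wrist_force: [-0.6, 0.1, 0.1]
grip_width: 0.499
gripper_force: 0.0
```

View pics/fin.png

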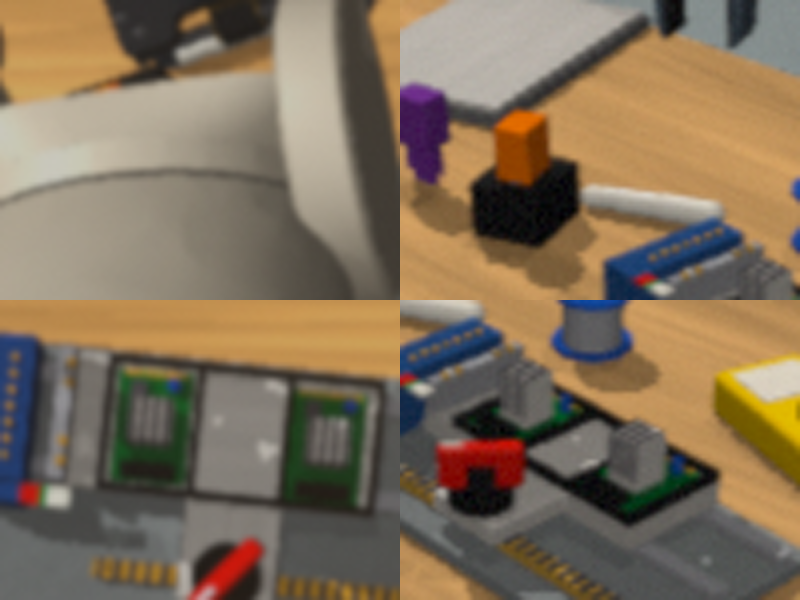

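The gauge stands upright in its stand, both boards are flat in nests 1 and 3, the gap is held at the green mark, and the gripper is clear. Handing in.

```bash
python3 -c "
from station import r
print(r.close_job())"
```

```text
the job is handed in; nothing more can be done
None
```

I handed the job in: the two green boards I found are in nests 1 and 3, the gap measured about 14 mm and was checked with the gauge, and the gauge is back in its stand; the judge's verdict was not shown.

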